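Load and close the chip programming station

TASK

Pull the clear hood of the chip programming station up its ratchet by the red knob until it hangs by itself four notches above its lowest position, then put every socket module upright into its own pocket of the blue swivel tray. Click the tray round by its orange peg until it sits squarely under the hood, let the hood all the way down by pressing and holding the yellow pawl lever, and finally press the green start button. Leave the screwdriver, tape roll and red dongle where they are.

Things in the scene. Friction and masses are not known exactly. Their poses are not given: they have to be found in the camera images.
- hood (a joint): Height of the clear hood above its lowest position, m, 0 to 0.094. Let go, it drops back onto the sprung pawl at 0, 0.014, 0.028, 0.042, 0.056 (fourth notch), 0.070 or 0.084; it starts at the lowest. Raising takes 4 N plus 70 N per m/s, plus 3 N at a tooth, and clicks past the pawl by itself. It goes down only while the pawl is lifted: then it sinks by itself at 50 mm/s.
- hood_knob (a point): Centre of the upright red knob on the hood (a plate 66 x 152 mm), 22 mm in diameter; the knob reaches 24 mm below this point (the hood's top face) and 16 mm above it. It rises with the hood: 127 mm above the table at joint hood = 0. The toothed rail stands 73 mm behind it (away from the robot), its top 180 mm above the table at hood = 0. z up.
- pawl (a joint): Angle of the yellow pawl lever, rad: 0 sprung into the teeth, up to 0.36 pressed fully down. The rail is free from about 0.2. It springs back when let go and catches the next notch.
- pawl_pad (a point): Middle of the top face of the pawl lever's flat yellow pad (40 mm along x, 32 mm along y, 6 mm thick), 112 mm above the table when not pressed. Pressing it down lifts the pawl out of the teeth; it swings about a pin 85 mm to its -y side (station axes). 17 mm down gives 0.2 rad, 28 mm 0.34 rad; 2 to 5 N; free space below. Hold it about 2.5 s for the hood to sink fully.
- turntable (a joint): Angle of the swivel tray, rad, counter-clockwise from above positive, range -2.88 to 0.78. 0 = tray squarely under the hood. It clicks into a detent every 20 degrees (0.349 rad; 0 is one of them) and starts 6 or 7 clicks short, at about -2.09 or -2.44, with the tray well clear of the hood. About 3 to 5 N at the peg pass a detent.
- turn_axis (a point): Point on the vertical swivel axis, 30 mm above the table, fixed to the station. Its x axis points from the swivel axis towards the place under the hood.
- turn_peg (a point): The orange upright peg on the turntable, 18 mm in diameter, from 30 to 76 mm above the table; this point is on its axis 60 mm above the table, 75 mm from the swivel axis, 95 degrees clockwise from the tray.
- tray (a point): Centre of the inner floor of the blue tray, 34 mm above the table and 105 mm from the swivel axis; turns with it. x points radially outwards, y along the row of four pockets, z up. The pocket walls are 12 mm high above the floor and 3 mm thick. The hood's side lips hang to 59 mm above the table at joint hood = 0, lower than the tops of seated modules (80 mm).
- pocket0 (a point): Centre of the floor of pocket 0 of the tray's row of four (33 mm apart along the tray's y). A pocket is 48 mm along x by 30 mm along y; axes as the tray's.
- pocket1 (a point): Centre of the floor of pocket 1 of the tray's row of four (33 mm apart along the tray's y). A pocket is 48 mm along x by 30 mm along y; axes as the tray's.
- pocket2 (a point): Centre of the floor of pocket 2 of the tray's row of four (33 mm apart along the tray's y). A pocket is 48 mm along x by 30 mm along y; axes as the tray's.
- pocket3 (a point): Centre of the floor of pocket 3 of the tray's row of four (33 mm apart along the tray's y). A pocket is 48 mm along x by 30 mm along y; axes as the tray's.
- module0: Socket module, 60 g (more or less): black base 38 mm (x) by 20 mm (y) by 13 mm high with a white grip block 30 mm (x) by 12 mm (y) on its middle, up to 46 mm above the underside. Origin at the centre of the underside, z up when upright. It fits a pocket either way round with its long side along the pocket's x. Absent in some runs (None).
- module1: Socket module, 60 g (more or less): black base 38 mm (x) by 20 mm (y) by 13 mm high with a white grip block 30 mm (x) by 12 mm (y) on its middle, up to 46 mm above the underside. Origin at the centre of the underside, z up when upright. It fits a pocket either way round with its long side along the pocket's x. Absent in some runs (None).
- module2: Socket module, 60 g (more or less): black base 38 mm (x) by 20 mm (y) by 13 mm high with a white grip block 30 mm (x) by 12 mm (y) on its middle, up to 46 mm above the underside. Origin at the centre of the underside, z up when upright. It fits a pocket either way round with its long side along the pocket's x. Absent in some runs (None).
- module3: Socket module, 60 g (more or less): black base 38 mm (x) by 20 mm (y) by 13 mm high with a white grip block 30 mm (x) by 12 mm (y) on its middle, up to 46 mm above the underside. Origin at the centre of the underside, z up when upright. It fits a pocket either way round with its long side along the pocket's x. Absent in some runs (None).
- start_button (a joint): Travel of the green start button, m: 0 released, 0.006 fully pressed; it counts as pressed beyond 0.004. About 5 N, springs back.
- start_button_top (a point): Centre of the top of the green start button, 30 mm in diameter, on the white programmer box, 63 mm above the table; press it straight down.
- screwdriver: Bystander: loose screwdriver, 160 mm; leave alone.
- tape_roll: Bystander: loose yellow tape roll, 64 mm across, 18 mm high; leave alone.
- dongle: Bystander: loose red USB dongle, 66 mm long, 11 mm high; leave alone.
Mind the look-alikes: they are no part of the job. Leave any pink look-alike of the module3 alone.

How it is judged:
On the way, in this order (a step that is already met when the one before it is completed fails the run):
1. the hood hangs on the fourth notch, let go (value of joint hood between 0.05 and 0.062 m and contact force between the fingers and hood below 0.3 N and velocity of joint hood between -0.01 and 0.01 m/s), for 0.3 s.
2. every module stands in a pocket of the tray, with the hood still up (x of module0 in the frame of tray between -0.012 and 0.012 m and y of module0 in the frame of tray between -0.062 and 0.062 m and z of module0 in the frame of tray between -0.005 and 0.005 m and angle between each of module0, module1, module2, module3's own z axis and vertical below 0.15 rad and linear speed of each of module0, module1, module2, module3 below 0.02 m/s and contact force between the fingers and module0 below 0.3 N and x of module1 in the frame of tray between -0.012 and 0.012 m and y of module1 in the frame of tray between -0.062 and 0.062 m and z of module1 in the frame of tray between -0.005 and 0.005 m and contact force between the fingers and module1 below 0.3 N and x of module2 in the frame of tray between -0.012 and 0.012 m and y of module2 in the frame of tray between -0.062 and 0.062 m and z of module2 in the frame of tray between -0.005 and 0.005 m and contact force between the fingers and module2 below 0.3 N and x of module3 in the frame of tray between -0.012 and 0.012 m and y of module3 in the frame of tray between -0.062 and 0.062 m and z of module3 in the frame of tray between -0.005 and 0.005 m and contact force between the fingers and module3 below 0.3 N and value of joint hood between 0.05 and 0.062 m), for 0.2 s.
3. the tray is clicked round under the raised hood and let go, with every module in it (all of step 2 and value of joint turntable between -0.1 and 0.1 rad and velocity of joint turntable between -0.05 and 0.05 rad/s and contact force between the fingers and turntable below 0.3 N), for 0.3 s.
4. the hood is all the way down over the tray (value of joint hood below 0.004 m and value of joint turntable between -0.1 and 0.1 rad and velocity of joint turntable between -0.05 and 0.05 rad/s), for 0.2 s.
5. the start button is pressed with the hood down (value of joint start_button above 0.004 m and value of joint hood below 0.004 m), for 0.05 s.
At the end, for the whole second after the job is handed in: Every module present rests upright (tilt under 0.15 rad) on the tray's floor (within 5 mm) in a pocket, the tray is within 0.1 rad of angle 0, the hood is within 4 mm of its lowest position, and the start button has been pressed and let go (all of step 4 and x of module0 in the frame of tray between -0.012 and 0.012 m and y of module0 in the frame of tray between -0.062 and 0.062 m and z of module0 in the frame of tray between -0.005 and 0.005 m and angle between each of module0, module1, module2, module3's own z axis and vertical below 0.15 rad and linear speed of each of module0, module1, module2, module3 below 0.02 m/s and contact force between the fingers and module0 below 0.3 N and x of module1 in the frame of tray between -0.012 and 0.012 m and y of module1 in the frame of tray between -0.062 and 0.062 m and z of module1 in the frame of tray between -0.005 and 0.005 m and contact force between the fingers and module1 below 0.3 N and x of module2 in the frame of tray between -0.012 and 0.012 m and y of module2 in the frame of tray between -0.062 and 0.062 m and z of module2 in the frame of tray between -0.005 and 0.005 m and contact force between the fingers and module2 below 0.3 N and x of module3 in the frame of tray between -0.012 and 0.012 m and y of module3 in the frame of tray between -0.062 and 0.062 m and z of module3 in the frame of tray between -0.005 and 0.005 m and contact force between the fingers and module3 below 0.3 N and value of joint start_button below 0.002 m); the robot touches nothing.
It fails at once if the screwdriver is moved more than 40 mm (distance of screwdriver from where it was at the start of the episode above 0.04 m).
It fails at once if the tape roll is moved more than 40 mm (distance of tape_roll from where it was at the start of the episode above 0.04 m).
It fails at once if the dongle is moved more than 40 mm (distance of dongle from where it was at the start of the episode above 0.04 m).
Of module0, module1, module2, module3 only 3 to 4 are there at a start; the rules pass over those that are not, and their reading is None.
At some moment in a run one of module0, module1, module2, module3 may be knocked a few centimetres aside while the robot is not near it.
It also fails if it takes over 208 s, if anything falls off the work surface, if the arm or the gripper's body presses on something with over 40 N, if the wrist force passes 120 N, or if a joint passes its speed limit or range.

ROBOT

A 6-joint arm with a two-finger parallel gripper is mounted at the origin on the work surface. World frame = base frame: x ahead of the robot, y to its left, z up, the work surface at z = 0. Lengths are in m, angles in rad, forces in N, time in s.
With the tool pointing down it reaches from about 0.35 to 0.85 m from the base axis. Payload 8.1 kg.
Tool frame: the origin (TCP) lies midway between the tips of the shut fingers; the grasp point (between the pads) lies robot.grip_depth behind it (robot.grip_depth is the distance from the TCP to the grasp point, in m); z points along the fingers, y is the line along which they close (so a half turn about z gives the same grasp; the last joint's range is limited). The gripper opens to 93 mm and grips with 3 to 60 N. Pads are 15 mm wide; open, the fingers measure 128 mm over their backs; the gripper's body (75 mm by 188 mm) begins 65 mm behind the grasp point.
Start: joints at [-1.246, 0.13, 1.488, -0, 1.523, -0.085], TCP at [0.239, -0.55, 0.219] pointing down, gripper open.
Joint ranges: [-2.96, 2.96], [-0.89, 2.26], [0.02, 2.5], [-1.34, 4.48], [0, 2.73], [-2.66, 2.66]. Speed limits (rad/s): [2.39, 2.39, 2.79, 3.14, 3.14, 3.14].

INTERFACE

Orientations are given as a rotation vector (axis times angle).
In Python, from plant import robot gives the robot as it stands.
- The arm moves only by the tool carry_out, never from a script. Its argument "rows" is a list of rows, each a list of 6 numbers: the shift along the tool's x, y, z in m, then the turn, a rotation vector about the tool's x, y, z in degrees. A call has 1 to 12 rows; each row is the pose to reach, as a shift and turn from the pose commanded when the call began, along the tool's axes at that moment; what a row does not reach only later rows make up. A row lasts 1/8 s, in which the tool goes at most 62.5 mm and 10.7 degrees, less where a joint would pass 70% of its speed; a pose out of reach is approached as far as the arm can. A call with a gripper value outside its range is refused whole. "jaw" is the closure in counts, from 0 (fully open) to 255 (shut), set as the call begins (left out, the last holds). The fingers move at their own pace and stop on an object; "force" is the grip in N (left out, the last holds). Time passes only in rows, so rows that repeat a pose let the fingers close. It gives the time, the measured TCP pose, the force, the opening and the grip force at its end, in the units of the state.
- robot.read_state(): the state, without advancing time (a new reading comes with each control period).
- robot.read_camera(name): name is "scene" or "top"; returns the picture (384x512x3 uint8, red, green, blue); there is no depth.
- robot.camera_model(name): a dict with "fx", "fy", "cx", "cy" (pixels), "dist" ([k1, k2, p1, p2, k3] as OpenCV has them; the pictures are not rectified), "R" (3x3) and "t" (3): a world point X has camera coordinates R X + t. Camera axes: x right, y down, z forward; pixel columns grow to the right and rows downward; lengths in m; the calibration is good to about 2 mm. A picture is of the moment at which its call begins. camera_model takes no time and is no camera call.
- robot.close_job(): hands the job in; it is judged then, once.
Trained networks look in the newest picture that a camera, given by its name, has taken for a name from the list of things; names that differ only in an ending like _2 or _b are one class to them, and where a whole thing is asked for, a point or a joint stands for the part that bears it (a point fixed in the world has none). Each returns a list of dicts, best first, with "conf" (0 to 1); they miss things now and then, are a little off and sometimes report something else, mostly with a low value. They report only what shows in the picture. A call takes as long as a camera call. They do not tell look-alikes from the thing itself.
- robot.outline_of(camera, target): "pixels" (384x512 bool, what is visible of it) and "pixel" ([column, row] in pixels, amid what is visible of it).
The state is a dict: "t": time; "q": joint angles; "dq": joint speeds; "joint_torque": joint torques, N m; "tool_pos": TCP position; "orientation": TCP orientation; "force": force on the tool from outside, world axes, zero at the start; "wrist_torque": the same for the moment, N m; "opening": finger opening in m; "gripper_force": force on a finger pad.
Only numpy, scipy, OpenCV 4.12 (cv2) and the standard library are available. Lean on these libraries where they do the work, as an engineer would, in place of code of your own. Each camera call takes 0.05 s, during which the arm holds its last target. There are 200 camera calls.

## Working session

There is one attempt and no reset: what is moved stays moved. The work goes in short steps, Python scripts to look and compute and a tool call to move; the robot and the scene stay as the last step left them, time stands still between calls to the robot, and variables do not carry over. Pictures are saved under pics/ and viewed, at most 14 in all, crops included, and the job is handed in when it is done.

Besides the shell and the picture viewer there is one more tool, called after "Request:" as name(argument=value, ...), one argument or row to a line, values as JSON. carry_out: Moves the arm, as the interface text tells. Its arguments: {"type":"object","properties":{"rows":{"type":"array"},"jaw":{"type":"number"},"force":{"type":"number"}},"required":["rows"]}

```bash
ls; mkdir -p pics
cat > h.py <<'E'
import numpy as np, cv2
from plant import robot
from scipy.spatial.transform import Rotation as Rn
def cam(n):
    m=robot.camera_model(n); K=np.array([[m['fx'],0,m['cx']],[0,m['fy'],m['cy']],[0,0,1]],float)
    return K,np.array(m['dist'],float),np.array(m['R'],float),np.array(m['t'],float)
def at_z(n,px,z):
    K,d,R,t=cam(n); p=cv2.undistortPoints(np.array(px,float).reshape(-1,1,2),K,d).reshape(-1,2)
    C=-R.T@t; r=np.c_[p,np.ones(len(p))]@R
    return C+r*((z-C[2])/r[:,2])[:,None]
def proj(n,X):
    K,d,R,t=cam(n); return cv2.projectPoints(np.array(X,float).reshape(-1,1,3),cv2.Rodrigues(R)[0],t,K,d)[0].reshape(-1,2)
def snap(n,f,crop=None,s=1):
    im=robot.read_camera(n)
    o=im if crop is None else im[crop[1]:crop[3],crop[0]:crop[2]]
    cv2.imwrite('pics/'+f,cv2.resize(o,None,fx=s,fy=s,interpolation=cv2.INTER_CUBIC)[:,:,::-1]); return im
def tool():
    s=robot.read_state(); return np.array(s['tool_pos']),Rn.from_rotvec(s['orientation']),s
def shift(target): # world target -> tool-axis shift
    p,R,s=tool(); return R.inv().apply(np.array(target)-p)
E
python3 - <<'E'
from h import *
print(robot.grip_depth); p,R,s=tool(); print(R.as_matrix().round(3),p,s['opening'],s['t'])
for n in('scene','top'):
    snap(n,n+'0.png',None,1.5); K,d,Rc,t=cam(n); print(n,-Rc.T@t,K[0,0])
    for w in['hood_knob','pawl_pad','turn_peg','tray','module0','start_button_top','screwdriver','tape_roll','dongle']:
        for o in robot.outline_of(n,w): print(n,w,round(o['conf'],2),np.round(o['pixel'],1),int(o['pixels'].sum()))
E
```

```text
pics
0.0188
[[ 0.917  0.398 -0.001]
 [ 0.398 -0.917  0.002]
 [ 0.    -0.002 -1.   ]] [ 0.23887679 -0.54978447  0.21757551] 0.09277329512010675 0.0
scene [0.99410952 0.71744269 1.01727187] 485.2315516995405
scene hood_knob 0.62 [199.9 215.4] 1785
scene pawl_pad 0.66 [216.8 245.3] 361
scene turn_peg 0.78 [235.8 202.1] 2335
scene tray 0.61 [235.8 196.4] 2271
scene module0 0.68 [205.7 128.6] 154
scene module0 0.62 [188.6 167.5] 114
scene module0 0.52 [236.1 197.2] 2262
scene module0 0.48 [216. 148.] 154
scene start_button_top 0.57 [339.9 272.3] 163
scene screwdriver 0.85 [388.3 278.6] 261
scene screwdriver 0.75 [234.7 198.2] 2366
scene screwdriver 0.19 [213.9 149. ] 150
scene tape_roll 0.73 [278.1 321.4] 516
scene tape_roll 0.67 [235.9 199.1] 2267
scene dongle 0.66 [141.  191.1] 133
scene dongle 0.61 [235.1 199.4] 2298
scene dongle 0.43 [177.7 140.9] 107
top [0.40587513 0.02217069 1.44089717] 426.4439857098314
top hood_knob 0.87 [270.  145.3] 1214
top pawl_pad 0.77 [230.7 136.8] 202
top turn_peg 0.71 [277.2 190.3] 1887
top tray 0.65 [280.4 191.3] 2041
top module0 0.63 [370.2 220.6] 89
top module0 0.53 [337.2 178.2] 63
top module0 0.44 [342.3 212.3] 61
top module0 0.41 [362.7 131.2] 90
top start_button_top 0.41 [171.5 204.5] 70
top screwdriver 0.78 [150.7 236.5] 201
top tape_roll 0.59 [181.  154.6] 163
top dongle 0.49 [181.2 153.9] 225
```

View pics/scene0.png

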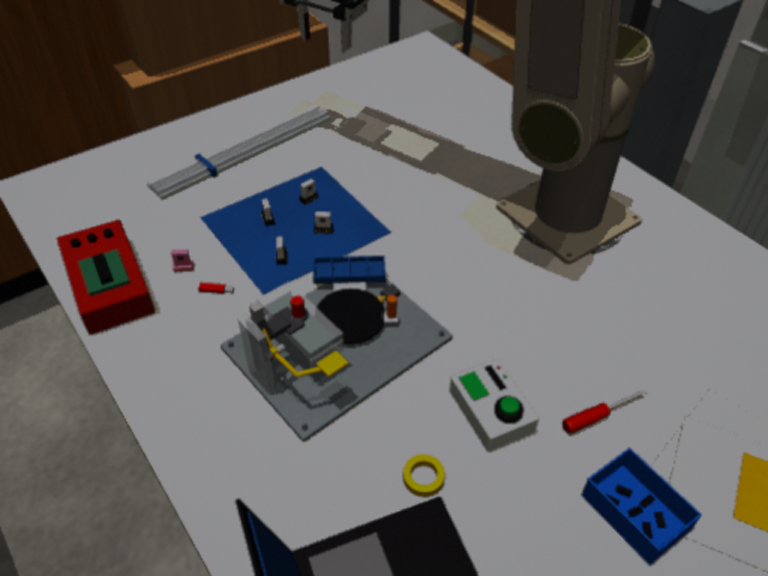

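View pics/top0.png

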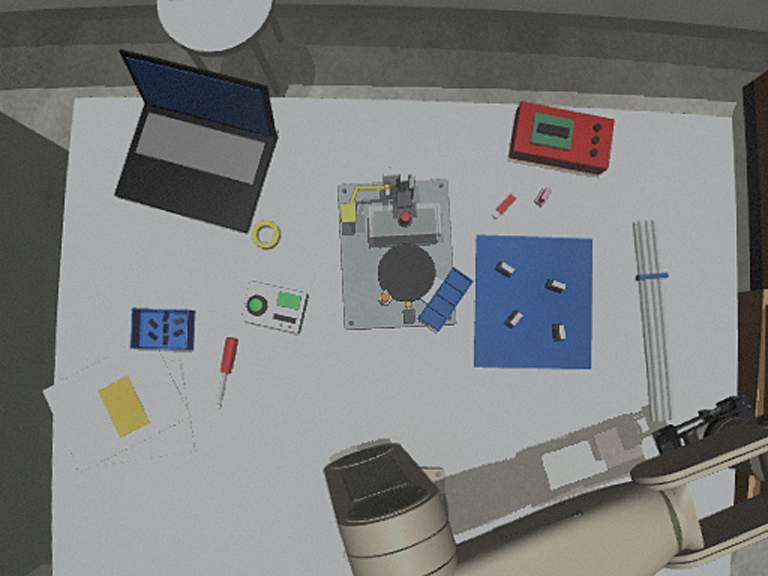

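The scene and top pictures show four white-topped modules on the blue mat; in original top pixels they are at about (337,179), (370,191), (343,213) and (373,221). The pink look-alike is at (361,131), off the mat, so it is excluded. The station shows the knob at (270,145), pawl pad (232,141), peg (257,198), tray (297,200) and start button (171,204). Next I'll enlarge these to confirm.

Run:
```python
from h import *
im=robot.read_camera('top'); np.save('top0.npy',im)
a=cv2.resize(im[110:230,215:325],None,fx=3.6,fy=3.6,interpolation=cv2.INTER_CUBIC)
b=cv2.resize(im[110:230,315:400],None,fx=3.6,fy=3.6,interpolation=cv2.INTER_CUBIC)
c=np.hstack([a,b]); print(c.shape); cv2.imwrite('pics/crop1.png',c[:,:,::-1])
hsv=cv2.cvtColor(im,cv2.COLOR_RGB2HSV)
def blobs(m,mn,nm,z):
    n,l,st,ce=cv2.connectedComponentsWithStats(m.astype(np.uint8))
    for i in range(1,n):
        if st[i,4]>=mn: 
            r=cv2.minAreaRect(np.argwhere(l==i)[:,::-1].astype(np.float32)); print(nm,st[i,4],ce[i].round(1),at_z('top',ce[i],z).round(4),np.round(r[1],1),round(r[2]))
H,S,V=[hsv[...,i].astype(int) for i in range(3)]
mat=np.zeros(H.shape,bool); mat[158:244,318:393]=1
blobs(mat&(S<60)&(V>120),8,'white',.046)
st=np.zeros(H.shape,bool); st[115:225,222:318]=1
blobs(st&((H<5)|(H>172))&(S>140)&(V>90),6,'red',.143)
blobs(st&(H>=5)&(H<=17)&(S>140)&(V>90),6,'orange',.076)
blobs(st&(H>=22)&(H<=33)&(S>140)&(V>90),6,'yellow',.112)
blobs(st&(H>=95)&(H<=125)&(S>110)&(V>50),30,'blue',.04)
bt=np.zeros(H.shape,bool); bt[185:225,160:185]=1
blobs(bt&(H>=45)&(H<=80)&(S>110)&(V>40),20,'green',.063)
```

```text
(432, 702, 3)
white 25 [380. 158.] [[ 0.6273 -0.3757  0.046 ]] [24.  0.] 180
white 31 [338.  178.1] [[ 0.5556 -0.2347  0.046 ]] [8.6 3.3] 34
white 31 [372.4 189.5] [[ 0.5211 -0.3504  0.046 ]] [8.5 3.2] 18
white 35 [344. 212.] [[ 0.4441 -0.2563  0.046 ]] [3.6 8.7] 40
white 30 [374.4 221.1] [[ 0.4166 -0.3585  0.046 ]] [8. 3.] 90
red 17 [269.5 143.2] [[ 0.6469 -0.0033  0.143 ]] [5. 5.] 90
yellow 17 [246. 125.] [[0.7091 0.0721 0.112 ]] [16.  0.] 180
blue 53 [317. 198.] [[ 0.4881 -0.1668  0.04  ]] [52.  0.] -90
blue 635 [296.8 199.2] [[ 0.4823 -0.1001  0.04  ]] [16.4 40.8] 34
green 47 [170.1 202.9] [[0.4574 0.3128 0.063 ]] [7. 8.] 0
```

View pics/crop1.png

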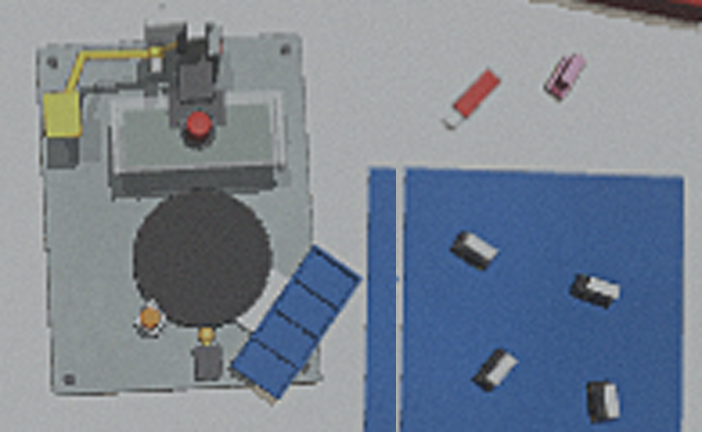

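The crop shows the red knob at (269.5,143.2), yellow pad at about (232,142), black disk centred at about (271,181), peg at (256,198) and blue tray at (297,199). All four white-on-black modules on the mat stand upright. The pink part (361,131) has the same shape but the wrong colour and lies off the mat, so I leave it alone.

Run:
```python
from h import *
im=np.load('top0.npy'); hsv=cv2.cvtColor(im,cv2.COLOR_RGB2HSV); H,S,V=[hsv[...,i].astype(int) for i in range(3)]
def box(x0,y0,x1,y1):
    m=np.zeros(H.shape,bool); m[y0:y1,x0:x1]=1; return m
def c(m,mn=6):
    n,l,st,ce=cv2.connectedComponentsWithStats(m.astype(np.uint8)); i=1+np.argmax(st[1:,4]); return ce[i],l==i
d,dm=c(box(250,160,293,203)&(V<75)&(S<60)); e=cv2.fitEllipse(max(cv2.findContours(dm.astype(np.uint8),0,2)[0],key=len)); print('disk',d,e)
ax=at_z('top',e[0],.03)[0]; print('axis',ax.round(4))
k=at_z('top',[269.5,143.2],.143)[0]; a=np.degrees(np.arctan2(k[1]-ax[1],k[0]-ax[0])); print('knob',k,np.linalg.norm((k-ax)[:2]),a)
for nm,m,z in (('pad',box(224,132,242,152)&(H>=22)&(H<=35)&(S>110)&(V>80),.112),('peg',box(250,190,264,206)&(S>90)&(H<22)&(V>80),.074)):
    q,_=c(m); w=at_z('top',q,z)[0]; print(nm,q.round(1),w.round(4),_.sum(),np.linalg.norm((w-ax)[:2]).round(4),np.degrees(np.arctan2(w[1]-ax[1],w[0]-ax[0])))
q,bm=c(box(275,170,316,226)&(H>=95)&(H<=125)&(S>100)&(V>40)); r=cv2.minAreaRect(np.argwhere(bm)[:,::-1].astype(np.float32)); cs=at_z('top',cv2.boxPoints(r),.043); w=cs.mean(0); print('tray',w,np.linalg.norm((w-ax)[:2]),np.degrees(np.arctan2(w[1]-ax[1],w[0]-ax[0])))
for i in range(4): v=cs[(i+1)%4]-cs[i]; print(np.linalg.norm(v).round(4),np.degrees(np.arctan2(v[1],v[0])).round(1))
for x,y in((318,158),(318,165)):pass
for nm,bx in (('A',(328,168,348,190)),('B',(362,180,382,200)),('C',(333,202,354,224)),('D',(364,210,384,234))):
    m=box(*bx)&(S<70)&(V>110); q,mm=c(m); p=at_z('top',np.argwhere(mm)[:,::-1],.046)[:,:2]; g=p-p.mean(0); u=np.linalg.svd(g)[2][0]; print(nm,p.mean(0).round(4),np.degrees(np.arctan2(u[1],u[0])).round(1))
```

```text
disk [270.87692308 180.92417582] ((270.5521240234375, 181.44212341308594), (36.689369201660156, 37.18399429321289), 178.7086944580078)
axis [ 0.5395 -0.0123  0.03  ]
knob [ 0.64699662 -0.0032389   0.143     ] 0.10789861714715547 4.820049471178709
pad [232.  140.8] [0.6571 0.1145 0.112 ] 122 0.173 47.1532726987533
peg [256.  197.8] [0.4812 0.0341 0.074 ] 23 0.0745 141.4781198082163
tray [ 0.48284326 -0.09997548  0.043     ] 0.10437309250827326 -122.86308259808149
0.1346 -32.3
0.054 -122.2
0.1346 147.6
0.0536 57.9
A [ 0.5558 -0.2346] 60.0
B [ 0.5211 -0.3504] 72.2
C [ 0.4442 -0.2559] 139.9
D [ 0.4166 -0.3585] -169.7
```

Request:
carry_out(
  rows=[
    [0,0,-0.02,0,0,10],
    [0,0,-0.02,0,0,20],
    [0,0,-0.02,0,0,23.4],
  ],
  jaw=100,
)

```text
t: 1.42
tool_pos: [0.2391, -0.5505, 0.2391]
orientation: [3.141, -0.004, 0.0]
force: [-0.4, 0.7, 0.7]
opening: 0.0678
gripper_force: 0.0
```

Request:
carry_out(
  rows=[
    [0.037,-0.05,0,0,0,0],
    [0.074,-0.1,0,0,0,0],
    [0.111,-0.15,0,0,0,0],
    [0.148,-0.2,0,0,0,0],
    [0.185,-0.25,0,0,0,0],
    [0.222,-0.3,0,0,0,0],
    [0.259,-0.35,0,0,0,0],
    [0.296,-0.4,0,0,0,0],
    [0.333,-0.45,0,0,0,0],
    [0.37,-0.5,0,0,0,0],
    [0.407,-0.5455,0,0,0,0],
    [0.407,-0.5455,0.04,0,0,0],
  ],
)

```text
t: 2.92
tool_pos: [0.6496, -0.0004, 0.202]
orientation: [-3.141, -0.009, -0.013]
force: [-0.0, -0.8, -0.8]
opening: 0.0567
gripper_force: 0.0
```

Request:
carry_out(
  rows=[
    [0,0,0.04,0,0,0],
    [0,0,0.07,0,0,0],
    [0,0,0.089,0,0,0],
    [0,0,0.089,0,0,0],
    [0,0,0.089,0,0,0],
  ],
)

```text
t: 3.55
tool_pos: [0.6464, -0.0044, 0.1114]
orientation: [3.141, 0.002, 0.004]
force: [-0.4, -0.0, -0.1]
opening: 0.0565
gripper_force: 0.0
```

Run:
```python
from h import *
snap('scene','k1.png',(140,140,300,280),4); print(tool()[0], proj('scene',[tool()[0]]))
```

```text
[ 0.64661315 -0.00444877  0.11174709] [[198.49884483 208.29182544]]
```

View pics/k1.png

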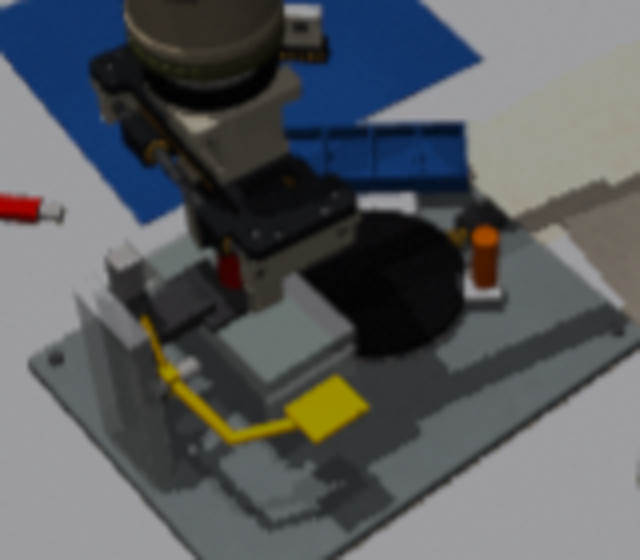

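The crop shows the fingers astride the red knob at crop (230,270), with the hood plate clear beneath them. Gripping and raising.

Request:
carry_out(
  rows=[
    [0,0,0,0,0,0],
    [0,0,0,0,0,0],
    [0,0,0,0,0,0],
    [0,0,0,0,0,0],
    [0,0,0,0,0,0],
    [0,0,0,0,0,0],
    [0,0,0,0,0,0],
  ],
  jaw=255,
  force=40,
)

```text
t: 4.47
tool_pos: [0.6454, -0.0047, 0.1097]
orientation: [3.141, 0.002, 0.0]
force: [-1.4, -4.1, 0.7]
opening: 0.0215
gripper_force: 40.0
```

Request:
carry_out(
  rows=[
    [0,0,-0.006,0,0,0],
    [0,0,-0.012,0,0,0],
    [0,0,-0.018,0,0,0],
    [0,0,-0.024,0,0,0],
    [0,0,-0.03,0,0,0],
    [0,0,-0.036,0,0,0],
    [0,0,-0.042,0,0,0],
    [0,0,-0.048,0,0,0],
    [0,0,-0.054,0,0,0],
    [0,0,-0.061,0,0,0],
    [0,0,-0.061,0,0,0],
    [0,0,-0.061,0,0,0],
  ],
)

```text
t: 5.98
tool_pos: [0.6453, -0.0047, 0.1699]
orientation: [3.141, 0.002, -0.001]
force: [1.4, -4.9, -4.4]
opening: 0.0214
gripper_force: 40.0
```

Request:
carry_out(
  rows=[
    [0,0,0,0,0,0],
    [0,0,0,0,0,0],
    [0,0,0,0,0,0],
    [0,0,0,0,0,0],
    [0,0,0,0,0,0],
    [0,0,-0.03,0,0,0],
    [0,0,-0.07,0,0,0],
    [0,0,-0.07,0,0,0],
  ],
  jaw=100,
)

```text
t: 6.98
tool_pos: [0.6475, -0.0044, 0.2456]
orientation: [3.141, 0.002, 0.012]
force: [0.5, -1.3, -0.6]
opening: 0.0566
gripper_force: 0.0
```

Request:
carry_out(
  rows=[
    [-0.02,0.06,0,0,0,0],
    [-0.04,0.12,0,0,0,0],
    [-0.06,0.18,0,0,0,0],
    [-0.06,0.235,0,0,0,0],
    [-0.06,0.295,0,0,0,0],
    [-0.06,0.355,0,0,0,0],
    [-0.06,0.415,0,0,0,0],
    [-0.06,0.415,0,0,0,0],
  ],
)

```text
t: 7.98
tool_pos: [0.5836, -0.4235, 0.237]
orientation: [-3.14, 0.006, 0.006]
force: [0.5, 0.2, -1.0]
opening: 0.0563
gripper_force: 0.0
```

```bash
cat >> h.py <<'E'
def box(x0,y0,x1,y1):
    m=np.zeros((384,512),bool); m[y0:y1,x0:x1]=1; return m
def whites(im,bx=(316,150,395,246)):
    hsv=cv2.cvtColor(im,cv2.COLOR_RGB2HSV).astype(int); m=box(*bx)&(hsv[...,1]<70)&(hsv[...,2]>110)
    n,l,st,ce=cv2.connectedComponentsWithStats(m.astype(np.uint8))
    for i in range(1,n):
        if 15<=st[i,4]<=60:
            p=at_z('top',np.argwhere(l==i)[:,::-1],.046)[:,:2]; u=np.linalg.svd(p-p.mean(0))[2][0]
            print('white',st[i,4],ce[i].round(1),p.mean(0).round(4),(np.degrees(np.arctan2(u[1],u[0]))%180).round(1))
E
python3 - <<'E'
from h import *
im=robot.read_camera('top'); cv2.imwrite('pics/t2.png',np.hstack([cv2.resize(im[110:230,215:325],None,fx=3.6,fy=3.6,interpolation=2),cv2.resize(im[110:230,315:400],None,fx=3.6,fy=3.6,interpolation=2)])[:,:,::-1])
whites(im)
b=robot.read_camera('scene'); hsv=cv2.cvtColor(b,cv2.COLOR_RGB2HSV).astype(int)
m=box(180,170,220,225)&((hsv[...,0]<5)|(hsv[...,0]>172))&(hsv[...,1]>140)&(hsv[...,2]>80); q=np.argwhere(m)[:,::-1]
print('red rows',q.min(0),q.max(0),q.mean(0))
for h in(.042,.056,.07): print(h,proj('scene',[[.6455,-.0047,.143+h],[.6455,-.0047,.103+h]]).round(1).tolist())
E
```

```text
white 35 [338.  178.1] [ 0.5555 -0.2345] 59.3
white 30 [372.5 189.5] [ 0.5211 -0.3508] 70.5
white 22 [392.2 201.5] [ 0.483  -0.4181] 140.4
white 37 [344.  211.9] [ 0.4445 -0.2562] 141.1
white 21 [326. 245.] [ 0.3346 -0.1989] 91.3
red rows [192 181] [199 187] [195.53333333 184.15555556]
0.042 [[196.3, 187.6], [197.7, 199.0]]
0.056 [[195.8, 183.5], [197.2, 195.1]]
0.07 [[195.3, 179.3], [196.7, 191.1]]
```

View pics/t2.png

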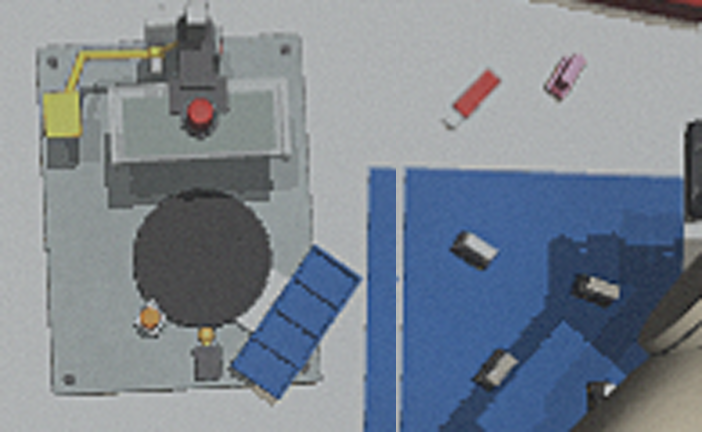

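The hood now hangs higher: the knob moved to row 184 in the scene view, where 183.5 is expected for the fourth notch. The tray is at top pixel (297,199) as before, and the modules haven't moved. Going to module B (372,190).

Request:
carry_out(
  rows=[
    [-0.033,-0.035,0,0,0,10],
    [-0.065,-0.07,0.04,0,0,18.6],
    [-0.065,-0.07,0.1,0,0,18.6],
    [-0.065,-0.07,0.141,0,0,18.6],
    [-0.065,-0.07,0.141,0,0,18.6],
    [-0.065,-0.07,0.141,0,0,18.6],
    [-0.065,-0.07,0.141,0,0,18.6],
  ],
)

```text
t: 8.95
tool_pos: [0.5226, -0.3504, 0.1029]
orientation: [3.099, -0.505, 0.007]
force: [0.8, 0.4, -0.2]
opening: 0.0564
gripper_force: 0.0
```

Run:
```python
from h import *
p,R,s=tool(); x=R.as_matrix()[:,0]; print(p,np.degrees(np.arctan2(x[1],x[0])),s['q'][5]); print(shift([.521,-.3502,.020]))
```

```text
[ 0.52259162 -0.35038208  0.10287921] -18.496348014794464 1.221450235389124
[-0.0019417   0.00020361  0.0828717 ]
```

Request:
carry_out(
  rows=[
    [-0.001,0,0.05,0,0,0],
    [-0.001,0,0.081,0,0,0],
    [-0.001,0,0.081,0,0,0],
    [-0.001,0,0.081,0,0,0],
    [-0.001,0,0.081,0,0,0],
  ],
)

```text
t: 9.57
tool_pos: [0.5215, -0.3504, 0.0215]
orientation: [3.099, -0.505, 0.006]
force: [0.1, 0.1, 0.7]
opening: 0.0565
gripper_force: 0.0
```

Request:
carry_out(
  rows=[
    [0,0,0,0,0,0],
    [0,0,0,0,0,0],
    [0,0,0,0,0,0],
    [0,0,0,0,0,0],
    [0,0,0,0,0,0],
  ],
  jaw=255,
  force=20,
)

```text
t: 10.2
tool_pos: [0.5199, -0.3492, 0.0188]
orientation: [3.101, -0.506, 0.0]
force: [-1.1, 0.4, 1.9]
opening: 0.0297
gripper_force: 20.0
```

Request:
carry_out(
  rows=[
    [0,0,-0.05,0,0,0],
    [0,0,-0.1,0,0,0],
    [-0.018,-0.055,-0.11,0,0,5],
    [-0.035,-0.11,-0.11,0,0,10],
    [-0.05,-0.165,-0.11,0,0,13.9],
    [-0.066,-0.2125,-0.11,0,0,13.9],
    [-0.066,-0.2125,-0.08,0,0,13.9],
    [-0.066,-0.2125,-0.08,0,0,13.9],
    [-0.066,-0.2125,-0.08,0,0,13.9],
    [-0.066,-0.2125,-0.08,0,0,13.9],
  ],
)

```text
t: 11.45
tool_pos: [0.5255, -0.1276, 0.0998]
orientation: [3.016, -0.879, 0.003]
force: [-0.5, 0.5, 0.2]
opening: 0.0301
gripper_force: 20.0
```

Run:
```python
from h import *
p,R,s=tool(); x=R.as_matrix()[:,0]; print(p,np.degrees(np.arctan2(x[1],x[0])),s['opening']); print(shift([.5246,-.1265,.055]))
im=snap('scene','p1.png',(190,110,310,220),5)
```

```text
[ 0.52545933 -0.12757834  0.09980354] -32.486666538060284 0.03013874221177011
[-0.00137354 -0.00043131  0.04480163]
```

View pics/p1.png

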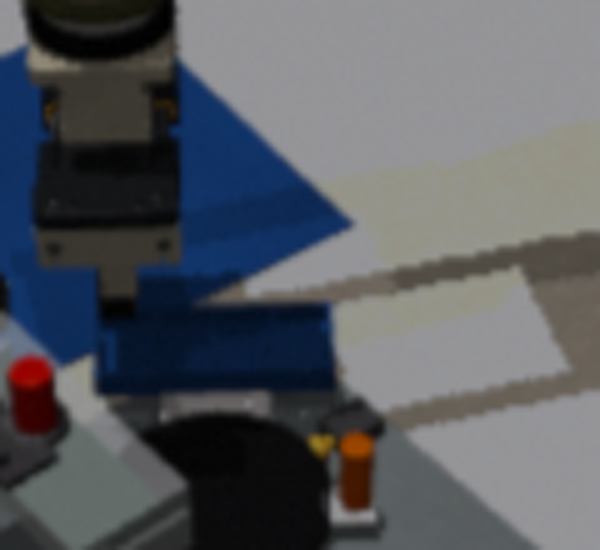

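The crop shows the gripper over the leftmost pocket, with the module's black base at crop (118,305), hidden by the front finger. The alignment looks right, so I lower it.

Request:
carry_out(
  rows=[
    [-0.0005,0,0.02,0,0,0],
    [-0.001,0,0.035,0,0,0],
    [-0.001,0,0.044,0,0,0],
    [-0.001,0,0.045,0,0,0],
    [-0.001,0,0.045,0,0,0],
    [-0.001,0,0.045,0,0,0],
  ],
)

```text
t: 12.25
tool_pos: [0.5243, -0.1263, 0.0542]
orientation: [3.017, -0.877, 0.001]
force: [0.4, -0.9, -0.7]
opening: 0.0295
gripper_force: 20.0
```

Request:
carry_out(
  rows=[
    [0,0,0,0,0,0],
    [0,0,0,0,0,0],
    [0,0,0,0,0,0],
    [0,0,-0.03,0,0,0],
    [0,0,-0.08,0,0,0],
    [0,0,-0.08,0,0,0],
  ],
  jaw=130,
)

```text
t: 13.0
tool_pos: [0.5272, -0.1272, 0.1388]
orientation: [3.016, -0.877, 0.014]
force: [-0.2, -0.2, -0.1]
opening: 0.0455
gripper_force: 0.0
```

Run:
```python
from h import *
im=robot.read_camera('top'); whites(im)
p,R,s=tool(); x=R.as_matrix()[:,0]; print(p,np.degrees(np.arctan2(x[1],x[0])),s['opening']); print(shift([.5555,-.2345,.1]))
```

```text
white 30 [374.4 221.1] [ 0.4166 -0.3585] 10.3
white 20 [394.  235.5] [ 0.3704 -0.4257] 0.9
[ 0.5256627  -0.12668491  0.13611978] -32.4175329597949 0.04542567177513995
[0.0828132  0.07505941 0.03642877]
```

Request:
carry_out(
  rows=[
    [0.04,0.037,0,0,0,-2.1],
    [0.082,0.075,0,0,0,-2.1],
    [0.082,0.075,0.03,0,0,-2.1],
    [0.082,0.075,0.03,0,0,-2.1],
    [0.082,0.075,0.03,0,0,-2.1],
  ],
  jaw=100,
)

```text
t: 13.68
tool_pos: [0.5524, -0.2326, 0.1032]
orientation: [-3.032, 0.821, 0.003]
force: [-0.2, 0.5, 0.3]
opening: 0.0567
gripper_force: 0.0
```

Run:
```python
from h import *
p,R,s=tool(); x=R.as_matrix()[:,0]; print(p,np.degrees(np.arctan2(x[1],x[0])),s['opening']); print(shift([.5555,-.2345,.02]))
im=robot.read_camera('top'); whites(im); cv2.imwrite('pics/t3.png',cv2.resize(im[130:250,255:395],None,fx=4.5,fy=4.5,interpolation=2)[:,:,::-1])
```

```text
[ 0.55238825 -0.23260781  0.10315809] -30.289262539897127 0.05672912097638331
[3.78385240e-03 6.66720621e-05 8.31517208e-02]
white 37 [338.5 151.8] [ 0.6436 -0.2351] 99.1
white 30 [316.  184.5] [ 0.5322 -0.1619] 1.1
white 34 [344.  212.1] [ 0.4437 -0.2562] 137.7
white 20 [394.  235.5] [ 0.3704 -0.4257] 0.9
```

View pics/t3.png

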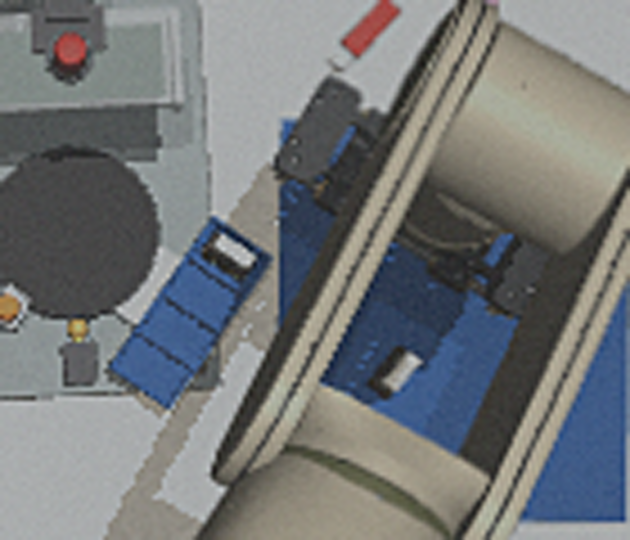

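The picture shows the first module seated in the tray's upper pocket at crop (235,250). C is unmoved at crop (400,370). A is hidden under the arm, so I grasp it where it was last seen and check the opening.

Request:
carry_out(
  rows=[
    [0.003,0,0.05,0,0,0],
    [0.003,0,0.082,0,0,0],
    [0.003,0,0.082,0,0,0],
    [0.003,0,0.082,0,0,0],
  ],
)

```text
t: 14.22
tool_pos: [0.5569, -0.2352, 0.0239]
orientation: [3.032, -0.82, 0.004]
force: [0.4, -0.1, 0.5]
opening: 0.0563
gripper_force: 0.0
```

Request:
carry_out(
  rows=[
    [0,0,0,0,0,0],
    [0,0,0,0,0,0],
    [0,0,0,0,0,0],
    [0,0,0,0,0,0],
    [0,0,0,0,0,0],
  ],
  jaw=255,
)

```text
t: 14.85
tool_pos: [0.5559, -0.2351, 0.0223]
orientation: [3.032, -0.822, 0.001]
force: [-1.7, 1.2, 5.8]
opening: 0.0296
gripper_force: 20.0
```

Run:
```python
from h import *
im=robot.read_camera('top'); hsv=cv2.cvtColor(im,cv2.COLOR_RGB2HSV).astype(int)
m=box(290,175,318,215)&(hsv[...,1]<70)&(hsv[...,2]>110); n,l,st,ce=cv2.connectedComponentsWithStats(m.astype(np.uint8)); a=np.radians(-122.4)
for i in range(1,n):
    if st[i,4]>10:
        w=at_z('top',ce[i],.08)[0][:2]-[.4828,-.1]; print(ce[i],st[i,4],'tray xy',w@[np.cos(a),np.sin(a)],w@[-np.sin(a),np.cos(a)])
p,R,s=tool(); print(p,shift([.4967,-.1088,p[2]]))
```

```text
[305.03703704 189.29861111] 432 tray xy 0.002889653723610535 0.037158133754345804
[306.9375  185.28125] 32 tray xy 0.0008122995183049916 0.05135804251213953
[315.85714286 211.61904762] 21 tray xy 0.07134256146470706 -0.0030351350829684112
[ 0.55589983 -0.23514098  0.02229374] [-1.14892654e-01 -7.91601696e-02 -9.01258388e-05]
```

Request:
carry_out(
  rows=[
    [0,0,-0.05,0,0,0],
    [0,0,-0.1,0,0,0],
    [-0.045,-0.03,-0.11,0,0,2.1],
    [-0.085,-0.06,-0.11,0,0,2.1],
    [-0.115,-0.079,-0.11,0,0,2.1],
    [-0.115,-0.079,-0.075,0,0,2.1],
    [-0.115,-0.079,-0.075,0,0,2.1],
    [-0.115,-0.079,-0.075,0,0,2.1],
    [-0.115,-0.079,-0.075,0,0,2.1],
  ],
)

```text
t: 16.02
tool_pos: [0.497, -0.1093, 0.0979]
orientation: [3.016, -0.878, 0.003]
force: [0.4, -0.6, -1.5]
opening: 0.0295
gripper_force: 20.0
```

Run:
```python
from h import *
p,R,s=tool(); x=R.as_matrix()[:,0]; print(p,np.degrees(np.arctan2(x[1],x[0])),s['opening']); print(shift([.4967,-.1088,.0575]))
```

```text
[ 0.49704303 -0.10932707  0.09787745] -32.45885805675111 0.029460314300167975
[-0.00063791 -0.00024457  0.04037656]
```

Request:
carry_out(
  rows=[
    [0,0,0.02,0,0,0],
    [-0.001,0,0.032,0,0,0],
    [-0.001,0,0.039,0,0,0],
    [-0.001,0,0.04,0,0,0],
    [-0.001,0,0.04,0,0,0],
    [-0.001,0,0.04,0,0,0],
  ],
)

```text
t: 16.77
tool_pos: [0.4957, -0.1082, 0.0572]
orientation: [3.017, -0.877, 0.001]
force: [0.4, 0.5, -1.6]
opening: 0.0296
gripper_force: 20.0
```

Request:
carry_out(
  rows=[
    [0,0,0,0,0,0],
    [0,0,0,0,0,0],
    [0,0,0,0,0,0],
    [0,0,-0.03,0,0,0],
    [0,0,-0.08,0,0,0],
    [0,0,-0.08,0,0,0],
  ],
  jaw=130,
)

```text
t: 17.52
tool_pos: [0.4984, -0.1091, 0.1416]
orientation: [3.016, -0.877, 0.013]
force: [0.9, 0.4, -0.0]
opening: 0.046
gripper_force: 0.0
```

Run:
```python
from h import *
im=robot.read_camera('top'); whites(im)
p,R,s=tool(); x=R.as_matrix()[:,0]; print(p,np.degrees(np.arctan2(x[1],x[0])),s['opening']); print(shift([.4166,-.3585,.1]),shift([.4442,-.256,.1]))
```

```text
white 30 [374.4 221.1] [ 0.4166 -0.3585] 10.3
white 20 [394.  235.5] [ 0.3704 -0.4257] 0.9
[ 0.49698132 -0.10867504  0.13898449] -32.41904029146824 0.04544855093865517
[0.0658994  0.2540285  0.03899034] [0.03424726 0.15270648 0.03896353]
```

Request:
carry_out(
  rows=[
    [0.014,0.055,0,0,0,10],
    [0.028,0.11,0,0,0,20],
    [0.042,0.165,0,0,0,30],
    [0.056,0.22,0,0,0,40],
    [0.066,0.254,0,0,0,47.3],
    [0.066,0.254,0.035,0,0,47.3],
    [0.066,0.254,0.035,0,0,47.3],
    [0.066,0.254,0.035,0,0,47.3],
  ],
  jaw=100,
)

```text
t: 18.58
tool_pos: [0.4147, -0.3572, 0.1014]
orientation: [-2.412, 2.012, 0.002]
force: [0.9, 0.5, -0.3]
opening: 0.0564
gripper_force: 0.0
```

Run:
```python
from h import *
p,R,s=tool(); x=R.as_matrix()[:,0]; print(p,np.degrees(np.arctan2(x[1],x[0])),s['opening'],s['q'][5]); print(shift([.4166,-.3585,.02]))
im=robot.read_camera('top'); whites(im,(290,150,395,246))
```

```text
[ 0.41467689 -0.35720898  0.10140787] -79.67787882183931 0.056388334827708324 2.1566025137037403
[ 0.00171355 -0.00171955  0.08140462]
white 32 [306.9 185.3] [ 0.5287 -0.132 ] 60.1
white 35 [300.7 194.5] [ 0.4978 -0.1122] 56.7
white 38 [343.9 211.9] [ 0.4442 -0.2559] 139.9
white 26 [384.7 211.5] [ 0.4491 -0.3928] 124.8
white 28 [374.5 221. ] [ 0.4169 -0.3589] 11.8
```

Request:
carry_out(
  rows=[
    [0.001,-0.001,0.05,0,0,0],
    [0.001,-0.001,0.081,0,0,0],
    [0.001,-0.001,0.081,0,0,0],
    [0.001,-0.001,0.081,0,0,0],
  ],
)

```text
t: 19.12
tool_pos: [0.4172, -0.3595, 0.0228]
orientation: [2.412, -2.013, 0.004]
force: [1.1, -0.1, 0.4]
opening: 0.0565
gripper_force: 0.0
```

Request:
carry_out(
  rows=[
    [0,0,0,0,0,0],
    [0,0,0,0,0,0],
    [0,0,0,0,0,0],
    [0,0,0,0,0,0],
    [0,0,0,0,0,0],
  ],
  jaw=255,
)

```text
t: 19.75
tool_pos: [0.4163, -0.3591, 0.0213]
orientation: [2.411, -2.014, 0.002]
force: [-0.5, 1.9, 6.7]
opening: 0.0301
gripper_force: 20.0
```

Run:
```python
from h import *
p,R,s=tool(); x=R.as_matrix()[:,0]; print(p,np.degrees(np.arctan2(x[1],x[0])),s['opening']); print(shift([.4689,-.0912,p[2]]))
```

```text
[ 0.41634652 -0.35910018  0.02133662] -79.72317897041758 0.03008684981092283
[-2.54226492e-01 -9.95049869e-02 -1.47423587e-04]
```

Request:
carry_out(
  rows=[
    [0,0,-0.05,0,0,0],
    [0,0,-0.1,0,0,-5],
    [-0.05,-0.02,-0.11,0,0,-15],
    [-0.1,-0.04,-0.11,0,0,-25],
    [-0.15,-0.06,-0.11,0,0,-35],
    [-0.2,-0.08,-0.11,0,0,-45],
    [-0.254,-0.0995,-0.11,0,0,-47.3],
    [-0.254,-0.0995,-0.075,0,0,-47.3],
    [-0.254,-0.0995,-0.075,0,0,-47.3],
    [-0.254,-0.0995,-0.075,0,0,-47.3],
    [-0.254,-0.0995,-0.075,0,0,-47.3],
  ],
)

```text
t: 21.12
tool_pos: [0.4693, -0.0921, 0.097]
orientation: [3.016, -0.879, 0.003]
force: [0.3, 0.3, -0.5]
opening: 0.0299
gripper_force: 20.0
```

Run:
```python
from h import *
p,R,s=tool(); x=R.as_matrix()[:,0]; print(p,np.degrees(np.arctan2(x[1],x[0])),s['opening']); print(shift([.4689,-.0912,.057]))
```

```text
[ 0.46931205 -0.09205153  0.09696395] -32.50048910443846 0.029916800625044867
[-0.00087649 -0.00048052  0.03996264]
```

Request:
carry_out(
  rows=[
    [0,0,0.02,0,0,0],
    [-0.001,0,0.032,0,0,0],
    [-0.001,0,0.039,0,0,0],
    [-0.001,0,0.04,0,0,0],
    [-0.001,0,0.04,0,0,0],
    [-0.001,0,0.04,0,0,0],
  ],
)

```text
t: 21.88
tool_pos: [0.4681, -0.0906, 0.0562]
orientation: [3.017, -0.877, 0.001]
force: [0.5, -0.1, -0.9]
opening: 0.0302
gripper_force: 20.0
```

Request:
carry_out(
  rows=[
    [0,0,0,0,0,0],
    [0,0,0,0,0,0],
    [0,0,0,0,0,0],
    [0,0,-0.03,0,0,0],
    [0,0,-0.08,0,0,0],
    [0,0,-0.08,0,0,0],
    [0,0,-0.08,0,0,0],
  ],
  jaw=130,
)

```text
t: 22.75
tool_pos: [0.4677, -0.0905, 0.1354]
orientation: [-3.017, 0.877, -0.0]
force: [-0.8, 0.6, 0.0]
opening: 0.0457
gripper_force: 0.0
```

Run:
```python
from h import *
p,R,s=tool(); x=R.as_matrix()[:,0]; print(p,np.degrees(np.arctan2(x[1],x[0])),s['opening'],s['q'][5]); print(shift([.4442,-.256,.1]))
im=robot.read_camera('top'); whites(im,(290,150,395,246))
```

```text
[ 0.4676918  -0.09047324  0.13542473] -32.41896512841434 0.04572098168890863 1.8378141833943118
[0.06890209 0.15232648 0.0354264 ]
white 20 [394.  235.5] [ 0.3704 -0.4257] 0.9
```

Request:
carry_out(
  rows=[
    [0.015,0.03,0,0,0,-10],
    [0.03,0.06,0,0,0,-20],
    [0.045,0.09,0,0,0,-30],
    [0.06,0.12,0,0,0,-40],
    [0.069,0.152,0,0,0,-50],
    [0.069,0.152,0,0,0,-60],
    [0.069,0.152,0,0,0,-70],
    [0.069,0.152,0.01,0,0,-80],
    [0.069,0.152,0.035,0,0,-82.7],
    [0.069,0.152,0.035,0,0,-82.7],
    [0.069,0.152,0.035,0,0,-82.7],
    [0.069,0.152,0.035,0,0,-82.7],
  ],
  jaw=100,
)

```text
t: 24.3
tool_pos: [0.4449, -0.2561, 0.1015]
orientation: [2.844, 1.333, 0.001]
force: [-0.1, 0.2, 0.9]
opening: 0.0567
gripper_force: 0.0
```

Run:
```python
from h import *
p,R,s=tool(); x=R.as_matrix()[:,0]; print(p,np.degrees(np.arctan2(x[1],x[0])),s['opening'],s['q'][5]); print(shift([.4442,-.256,.02]))
im=snap('top','t4.png',(255,130,395,250),4.5); whites(im,(285,150,395,246))
```

```text
[ 0.44493995 -0.25611248  0.10148871] 50.24069414200608 0.05667223255916237 0.07170668387806312
[-0.00039643 -0.00073668  0.08148785]
white 32 [306.9 185.3] [ 0.5287 -0.132 ] 60.1
white 35 [300.7 194.5] [ 0.4978 -0.1122] 56.7
white 33 [294.9 203.2] [ 0.4687 -0.0935] 58.4
white 29 [392.3 242.2] [ 0.3481 -0.4204] 153.8
```

View pics/t4.png

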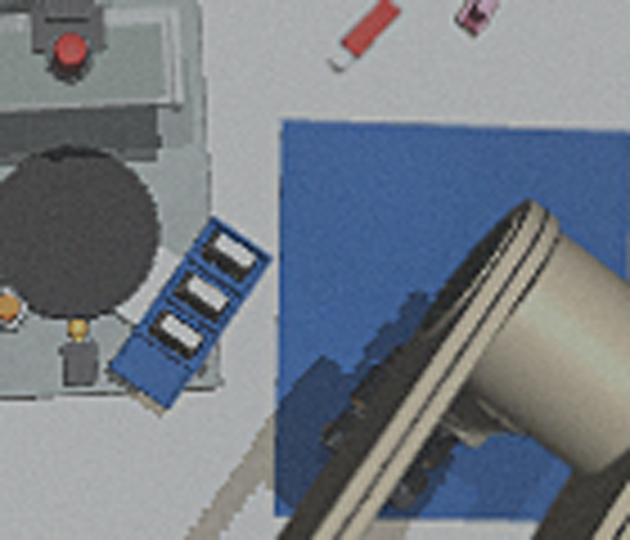

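Three modules sit in pockets at crop (233,252), (206,294) and (180,335). The lower pocket is free, and the arm is over C.

Request:
carry_out(
  rows=[
    [0,0,0.05,0,0,0],
    [0,0,0.081,0,0,0],
    [0,0,0.081,0,0,0],
    [0,0,0.081,0,0,0],
  ],
)

```text
t: 24.85
tool_pos: [0.4455, -0.2565, 0.0213]
orientation: [2.842, 1.334, 0.002]
force: [0.5, 0.0, -0.7]
opening: 0.0565
gripper_force: 0.0
```

Request:
carry_out(
  rows=[
    [0,0,0,0,0,0],
    [0,0,0,0,0,0],
    [0,0,0,0,0,0],
    [0,0,0,0,0,0],
    [0,0,0,0,0,0],
  ],
  jaw=255,
)

```text
t: 25.48
tool_pos: [0.4449, -0.2561, 0.0203]
orientation: [2.843, 1.334, 0.001]
force: [-1.0, 1.2, 5.8]
opening: 0.0301
gripper_force: 20.0
```

Run:
```python
from h import *
p,R,s=tool(); x=R.as_matrix()[:,0]; print(p,np.degrees(np.arctan2(x[1],x[0])),s['opening']); print(shift([.441,-.0735,p[2]]))
```

```text
[ 0.44488414 -0.25605651  0.02027522] 50.28339327490178 0.0300918370837233
[ 1.37943165e-01 -1.19639629e-01 -9.44016540e-05]
```

Request:
carry_out(
  rows=[
    [0,0,-0.05,0,0,0],
    [0,0,-0.1,0,0,5],
    [0.03,-0.026,-0.11,0,0,15],
    [0.06,-0.052,-0.11,0,0,25],
    [0.09,-0.078,-0.11,0,0,35],
    [0.12,-0.104,-0.11,0,0,45],
    [0.138,-0.1195,-0.11,0,0,55],
    [0.138,-0.1195,-0.11,0,0,65],
    [0.138,-0.1195,-0.11,0,0,75],
    [0.138,-0.1195,-0.09,0,0,82.7],
    [0.138,-0.1195,-0.075,0,0,82.7],
    [0.138,-0.1195,-0.075,0,0,82.7],
  ],
)

```text
t: 26.98
tool_pos: [0.4393, -0.0729, 0.0929]
orientation: [-3.018, 0.872, 0.006]
force: [-0.2, -0.3, -0.7]
opening: 0.03
gripper_force: 20.0
```

Request:
carry_out(
  rows=[
    [0,0,0,0,0,0],
    [0,0,0,0,0,0],
  ],
)

```text
t: 27.22
tool_pos: [0.4413, -0.0735, 0.0954]
orientation: [-3.017, 0.876, -0.002]
force: [0.2, 0.0, -1.5]
opening: 0.03
gripper_force: 20.0
```

Run:
```python
from h import *
p,R,s=tool(); x=R.as_matrix()[:,0]; print(p,np.degrees(np.arctan2(x[1],x[0])),s['opening']); print(shift([.441,-.0735,.0555]))
```

```text
[ 0.44126996 -0.07345336  0.09537016] -32.373135791471654 0.030008858833414576
[-0.00024589  0.00019751  0.03986986]
```

Request:
carry_out(
  rows=[
    [0,0,0.02,0,0,0],
    [0,0,0.032,0,0,0],
    [0,0,0.039,0,0,0],
    [0,0,0.04,0,0,0],
    [0,0,0.04,0,0,0],
    [0,0,0.04,0,0,0],
  ],
)

```text
t: 27.98
tool_pos: [0.4411, -0.0734, 0.0551]
orientation: [-3.017, 0.877, -0.001]
force: [0.5, 0.2, -1.0]
opening: 0.03
gripper_force: 20.0
```

Request:
carry_out(
  rows=[
    [0,0,0,0,0,0],
    [0,0,0,0,0,0],
    [0,0,0,0,0,0],
    [0,0,-0.03,0,0,0],
    [0,0,-0.08,0,0,0],
    [0,0,-0.12,0,0,0],
    [0,-0.05,-0.14,0,0,-8],
    [0,-0.1,-0.14,0,0,-16],
    [0,-0.15,-0.14,0,0,-24],
    [0,-0.2,-0.14,0,0,-32.4],
    [0,-0.2,-0.14,0,0,-32.4],
    [0,-0.2,-0.14,0,0,-32.4],
  ],
  jaw=130,
)

```text
t: 29.48
tool_pos: [0.5476, 0.0953, 0.1943]
orientation: [3.141, -0.002, -0.002]
force: [0.2, 0.6, 0.0]
opening: 0.0456
gripper_force: 0.0
```

Run:
```python
from h import *
p,R,s=tool(); x=R.as_matrix()[:,0]; print(p,np.degrees(np.arctan2(x[1],x[0])),s['opening'],s['q'][5]); print(shift([.4812,.0341,.12]))
im=snap('top','t5.png',(215,110,335,230),5); whites(im,(270,150,395,246))
```

```text
[0.54758346 0.0953389  0.19425661] -0.05568208153335501 0.04564513750725762 1.652213801255375
[-0.06625125  0.0612676   0.07435095]
white 34 [305.8 184.6] [ 0.531  -0.1281] 56.1
white 35 [300.7 194.5] [ 0.4978 -0.1122] 56.7
white 33 [294.9 203.2] [ 0.4687 -0.0935] 58.4
white 35 [289.1 211.7] [ 0.4403 -0.0754] 58.3
white 20 [394.  235.5] [ 0.3704 -0.4257] 0.9
```

View pics/t5.png

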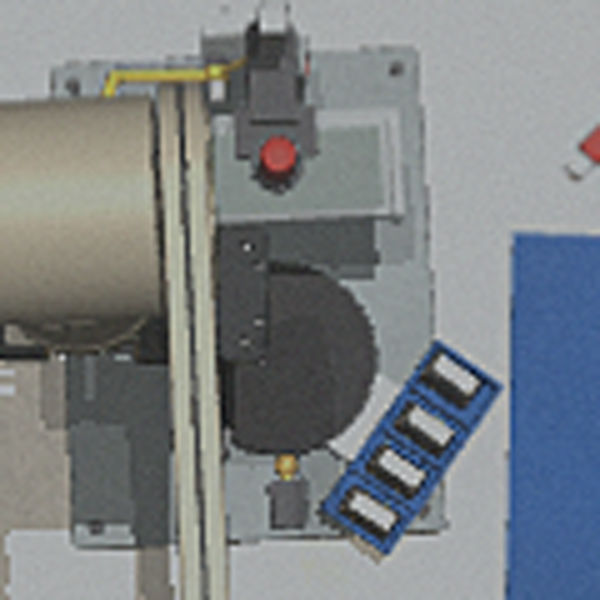

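All four modules stand upright in their pockets at crop (453,375), (427,428), (400,472) and (372,510), and the hood is up. Now the peg.

Request:
carry_out(
  rows=[
    [-0.04,0.035,0,0,0,0],
    [-0.066,0.061,0.03,0,0,0],
    [-0.066,0.061,0.074,0,0,0],
    [-0.066,0.061,0.074,0,0,0],
    [-0.066,0.061,0.11,0,0,0],
    [-0.066,0.061,0.147,0,0,0],
    [-0.066,0.061,0.147,0,0,0],
    [-0.066,0.061,0.147,0,0,0],
  ],
)

```text
t: 30.52
tool_pos: [0.4835, 0.0344, 0.0501]
orientation: [3.141, -0.001, 0.004]
force: [0.4, 0.0, 0.2]
opening: 0.0456
gripper_force: 0.0
```

Request:
carry_out(
  rows=[
    [0,0,0,0,0,0],
    [0,0,0,0,0,0],
    [0,0,0,0,0,0],
    [0,0,0,0,0,0],
    [0,0,0,0,0,0],
    [0,0,0,0,0,0],
  ],
  jaw=255,
  force=30,
)

```text
t: 31.28
tool_pos: [0.4828, 0.0342, 0.0483]
orientation: [3.141, -0.001, 0.003]
force: [3.3, -3.4, 5.5]
opening: 0.0174
gripper_force: 30.0
```

Run:
```python
from h import *
p,R,s=tool(); print(p,s['opening'],s['force'])
ax=np.array([.5395,-.0123]); d=p[:2]-ax; r=np.hypot(*d); a0=np.degrees(np.arctan2(d[1],d[0])); print(r,a0)
a=np.radians(np.r_[np.arange(a0,a0+128,6)]); 
for q in a: print(round(np.degrees(q)),(ax+.0745*np.array([np.cos(q),np.sin(q)])-p[:2]).round(4)*[1,-1])
```

```text
[0.48276723 0.03424346 0.04827135] 0.017438730880569023 [ 3.27252254 -3.41086015  5.4755353 ]
0.07338188546673752 140.6346100553776
141 [-0.0009 -0.0007]
147 [-0.0055  0.0056]
153 [-0.0094  0.0123]
159 [-0.0126  0.0194]
165 [-0.0151  0.0268]
171 [-0.0168  0.0344]
177 [-0.0176  0.0422]
183 [-0.0177  0.05  ]
189 [-0.0169  0.0577]
195 [-0.0154  0.0654]
201 [-0.013   0.0728]
207 [-0.0099  0.0799]
213 [-0.006   0.0867]
219 [-0.0015  0.0931]
225 [0.0037 0.0989]
231 [0.0095 0.1041]
237 [0.0158 0.1088]
243 [0.0225 0.1127]
249 [0.0296 0.1159]
255 [0.037  0.1184]
261 [0.0446 0.1201]
267 [0.0524 0.1209]
```

Request:
carry_out(
  rows=[
    [-0.003,0.0025,0,0,0,0],
    [-0.0055,0.0056,0,0,0,0],
    [-0.0094,0.0123,0,0,0,0],
    [-0.0126,0.0194,0,0,0,0],
    [-0.0151,0.0268,0,0,0,0],
    [-0.0168,0.0344,0,0,0,0],
    [-0.0176,0.0422,0,0,0,0],
    [-0.0177,0.05,0,0,0,0],
    [-0.0169,0.0577,0,0,0,0],
    [-0.0154,0.0654,0,0,0,0],
    [-0.0154,0.0654,0,0,0,0],
  ],
)

```text
t: 32.65
tool_pos: [0.4664, -0.0287, 0.048]
orientation: [-3.138, -0.0, 0.001]
force: [-0.3, 5.7, 6.9]
opening: 0.0175
gripper_force: 30.0
```

Run:
```python
from h import *
p,R,s=tool(); print(p,s['opening'],s['force'])
ax=np.array([.5395,-.0123]); d=p[:2]-ax; r=np.hypot(*d); a0=np.degrees(np.arctan2(d[1],d[0]))%360; print(r,a0)
a=np.radians(np.r_[np.arange(201,269,6),268]); 
for q in a: print(round(np.degrees(q)),(ax+.0745*np.array([np.cos(q),np.sin(q)])-p[:2]).round(4)*[1,-1])
im=snap('top','t6.png',(215,110,335,230),5)
```

```text
[ 0.46639524 -0.02871264  0.04800053] 0.017513249903156346 [-0.28578276  5.67399529  6.94553305]
0.07492450369047558 192.6535793409281
201 [0.0036 0.0103]
207 [0.0067 0.0174]
213 [0.0106 0.0242]
219 [0.0152 0.0305]
225 [0.0204 0.0363]
231 [0.0262 0.0415]
237 [0.0325 0.0461]
243 [0.0393 0.05  ]
249 [0.0464 0.0531]
255 [0.0538 0.0555]
261 [0.0615 0.0572]
267 [0.0692 0.058 ]
268 [0.0705 0.058 ]
```

View pics/t6.png

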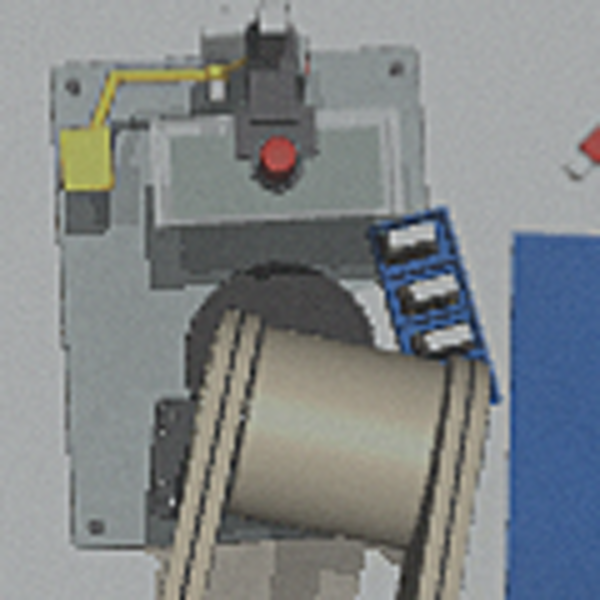

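Mid-turn: three modules are visible in the tray at crop (412,240), (430,297) and (445,340), and the fourth is hidden under the arm. The tray passes cleanly below the raised hood.

Request:
carry_out(
  rows=[
    [0.0026,0.0078,0,0,0,0],
    [0.0057,0.0149,0,0,0,0],
    [0.0096,0.0217,0,0,0,0],
    [0.0142,0.028,0,0,0,0],
    [0.0194,0.0338,0,0,0,0],
    [0.0252,0.039,0,0,0,0],
    [0.0315,0.0436,0,0,0,0],
    [0.0383,0.0475,0,0,0,0],
    [0.0454,0.0506,0,0,0,0],
    [0.0528,0.053,0,0,0,0],
    [0.0605,0.0547,0,0,0,0],
    [0.0695,0.0557,0,0,0,0],
  ],
)

```text
t: 34.2
tool_pos: [0.5334, -0.0844, 0.0459]
orientation: [-3.138, 0.001, 0.01]
force: [0.7, -0.1, -0.5]
opening: 0.0069
gripper_force: 0.0
```

Request:
carry_out(
  rows=[
    [0,0,0,0,0,0],
    [0,0,0,0,0,0],
    [0,0,0,0,0,0],
  ],
)

```text
t: 34.58
tool_pos: [0.5358, -0.0867, 0.0475]
orientation: [3.141, -0.001, -0.0]
force: [-0.3, 0.6, -0.6]
opening: 0.0004
gripper_force: 0.0
```

Run:
```python
from h import *
p,R,s=tool(); print(p,s['opening'],s['force'])
ax=np.array([.5395,-.0123]); d=p[:2]-ax; print(np.hypot(*d),np.degrees(np.arctan2(d[1],d[0]))%360)
```

```text
[ 0.53579108 -0.08674993  0.04753546] 0.00035070057728735563 [-0.25512366  0.63153279 -0.56661031]
0.07454226036798478 267.14801452545817
```

The peg slipped out of the jaws near the end. Lifting to look.

Request:
carry_out(
  rows=[
    [0,0,-0.04,0,0,0],
    [0,0,-0.09,0,0,0],
    [-0.02,0.04,-0.14,0,0,0],
    [-0.02,0.1,-0.16,0,0,0],
    [-0.02,0.16,-0.16,0,0,0],
    [-0.02,0.22,-0.16,0,0,0],
    [-0.02,0.22,-0.16,0,0,0],
  ],
)

```text
t: 35.45
tool_pos: [0.5146, -0.3108, 0.2072]
orientation: [3.141, -0.009, -0.001]
force: [-0.1, 1.1, -0.2]
opening: 0.0005
gripper_force: 0.0
```

Run:
```python
from h import *
im=snap('top','t7.png',(215,110,335,230),5); hsv=cv2.cvtColor(im,cv2.COLOR_RGB2HSV).astype(int); H,S,V=hsv[...,0],hsv[...,1],hsv[...,2]
m=box(250,175,310,215)&(S>90)&(H<22)&(V>80); n,l,st,ce=cv2.connectedComponentsWithStats(m.astype(np.uint8)); ax=np.array([.5395,-.0123])
for i in range(1,n):
    w=at_z('top',ce[i],.074)[0][:2]; d=w-ax; print(st[i,4],ce[i].round(1),w.round(4),np.hypot(*d).round(4),np.degrees(np.arctan2(d[1],d[0]))%360)
print(tool()[0])
```

```text
25 [292.6 188.6] [ 0.5142 -0.0827] 0.0748 250.23347889569993
5 [271.8 201.6] [ 0.4705 -0.0169] 0.0692 183.8453550576978
2 [271.  204.5] [ 0.4611 -0.0146] 0.0784 181.69238988309385
[ 0.51503801 -0.30853492  0.20714945]
```

View pics/t7.png

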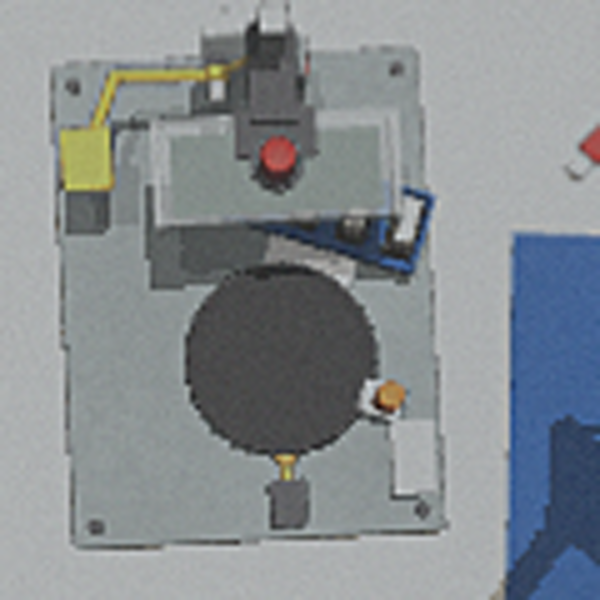

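The top view shows the peg at (292.6,188.6), angle 250°. The tray is about one click short, with the modules still in it. I'll push the peg in +x with shut fingers from behind.

Request:
carry_out(
  rows=[
    [-0.008,-0.06,0,0,0,0],
    [-0.016,-0.12,0,0,0,0],
    [-0.024,-0.18,0,0,0,0],
    [-0.032,-0.2285,0,0,0,0],
    [-0.032,-0.2285,0.05,0,0,0],
    [-0.032,-0.2285,0.1,0,0,0],
    [-0.032,-0.2285,0.157,0,0,0],
    [-0.032,-0.2285,0.157,0,0,0],
    [-0.032,-0.2285,0.157,0,0,0],
    [-0.032,-0.2285,0.157,0,0,0],
  ],
)

```text
t: 36.75
tool_pos: [0.4864, -0.0784, 0.0538]
orientation: [3.14, -0.0, 0.008]
force: [-0.9, -0.5, -0.3]
opening: 0.0003
gripper_force: 0.0
```

Run:
```python
from h import *
p,R,s=tool(); print(p,s['force'],shift([.519,-.084,.05]))
```

```text
[ 0.48639703 -0.07842862  0.05381679] [-0.90252588 -0.54378899 -0.28185173] [0.032584   0.00556356 0.0039864 ]
```

Request:
carry_out(
  rows=[
    [0.006,0.002,0,0,0,0],
    [0.011,0.003,0,0,0,0],
    [0.016,0.004,0,0,0,0],
    [0.021,0.005,0,0,0,0],
    [0.026,0.006,0,0,0,0],
    [0.031,0.006,0,0,0,0],
    [0.035,0.006,0,0,0,0],
    [0.035,0.006,0,0,0,0],
    [0.035,0.006,0,0,0,0],
  ],
)

```text
t: 37.88
tool_pos: [0.519, -0.0839, 0.0506]
orientation: [-3.142, 0.0, 0.0]
force: [-0.2, -0.6, -0.4]
opening: 0.0002
gripper_force: 0.0
```

Request:
carry_out(
  rows=[
    [-0.03,0,0,0,0,0],
    [-0.03,0,-0.05,0,0,0],
    [-0.03,0.04,-0.1,0,0,0],
    [-0.03,0.1,-0.15,0,0,0],
    [-0.03,0.16,-0.15,0,0,0],
    [-0.03,0.22,-0.15,0,0,0],
    [-0.03,0.22,-0.15,0,0,0],
  ],
)

```text
t: 38.75
tool_pos: [0.4881, -0.3077, 0.2007]
orientation: [3.141, -0.007, 0.0]
force: [0.6, 0.8, 0.3]
opening: 0.0003
gripper_force: 0.0
```

Run:
```python
from h import *
im=snap('top','t8.png',(215,110,335,230),5); hsv=cv2.cvtColor(im,cv2.COLOR_RGB2HSV).astype(int); H,S,V=hsv[...,0],hsv[...,1],hsv[...,2]
m=box(280,165,310,215)&(S>90)&(H<22)&(V>80); n,l,st,ce=cv2.connectedComponentsWithStats(m.astype(np.uint8)); ax=np.array([.5395,-.0123])
for i in range(1,n):
    w=at_z('top',ce[i],.074)[0][:2]; d=w-ax; print(st[i,4],ce[i].round(1),w.round(4),np.hypot(*d).round(4),np.degrees(np.arctan2(d[1],d[0]))%360)
print(tool()[0])
```

```text
23 [294.1 180.8] [ 0.5396 -0.087 ] 0.0747 270.0899562475523
[ 0.4881746  -0.30664999  0.20039217]
```

View pics/t8.png

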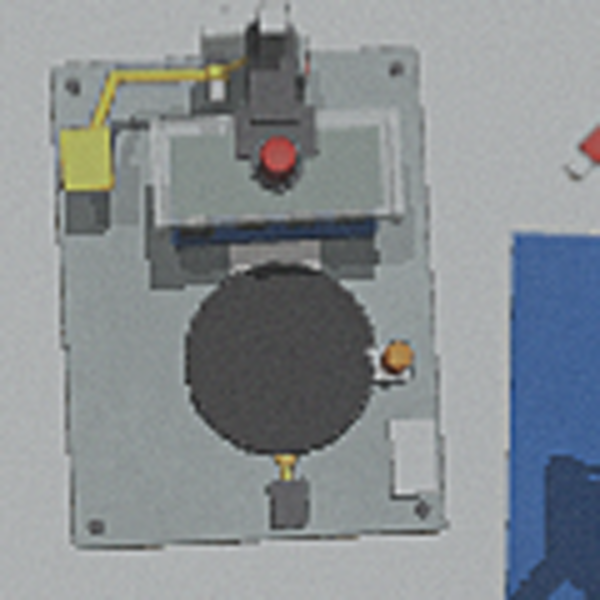

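The tray now sits squarely under the hood: its front edge is at crop rows 230–240, parallel to the hood's, and the peg has moved exactly 20° to (294,181). On to the pawl pad at (232,141).

Request:
carry_out(
  rows=[
    [0,0,-0.07,0,0,-9],
    [0.017,-0.042,-0.07,0,0,-18],
    [0.034,-0.084,-0.07,0,0,-27],
    [0.051,-0.126,-0.07,0,0,-36],
    [0.068,-0.168,-0.07,0,0,-45],
    [0.085,-0.21,-0.07,0,0,-54],
    [0.102,-0.252,-0.07,0,0,-63],
    [0.119,-0.294,-0.07,0,0,-72],
    [0.136,-0.336,-0.07,0,0,-81],
    [0.153,-0.378,-0.07,0,0,-90],
    [0.169,-0.421,-0.07,0,0,-90],
    [0.169,-0.421,-0.07,0,0,-90],
  ],
)

```text
t: 40.3
tool_pos: [0.6572, 0.1218, 0.2697]
orientation: [-2.215, -2.226, 0.001]
force: [-0.2, -0.2, 0.6]
opening: 0.0005
gripper_force: 0.0
```

Request:
carry_out(
  rows=[
    [0,0,0.05,0,0,0],
    [0,0,0.1,0,0,0],
    [0,0,0.14,0,0,0],
    [0,0,0.14,0,0,0],
    [0,0,0.14,0,0,0],
  ],
)

```text
t: 40.92
tool_pos: [0.6587, 0.117, 0.1328]
orientation: [2.221, 2.22, 0.003]
force: [-0.0, 0.0, 1.4]
opening: 0.0005
gripper_force: 0.0
```

Run:
```python
from h import *
p,R,s=tool(); x=R.as_matrix()[:,0]; print(p,np.degrees(np.arctan2(x[1],x[0])),s['force'],shift([.6565,.1145,.085]))
```

```text
[0.6586932  0.11701457 0.1328381 ] 89.98327313109708 [-0.00368427  0.00166922  1.35162207] [-0.00252447 -0.00229157  0.04783297]
```

Request:
carry_out(
  rows=[
    [-0.002,-0.002,0.01,0,0,0],
    [-0.002,-0.002,0.02,0,0,0],
    [-0.002,-0.002,0.03,0,0,0],
    [-0.002,-0.002,0.038,0,0,0],
    [-0.002,-0.002,0.044,0,0,0],
    [-0.002,-0.002,0.044,0,0,0],
    [-0.002,-0.002,0.044,0,0,0],
    [-0.002,-0.002,0.044,0,0,0],
  ],
)

```text
t: 41.92
tool_pos: [0.656, 0.115, 0.0869]
orientation: [-2.222, -2.221, -0.0]
force: [-0.7, -1.3, 2.7]
opening: 0.0004
gripper_force: 1.3
```

Request:
carry_out(
  rows=[
    [0,0,0,0,0,0],
    [0,0,0,0,0,0],
    [0,0,0,0,0,0],
    [0,0,0,0,0,0],
    [0,0,0,0,0,0],
    [0,0,0,0,0,0],
    [0,0,0,0,0,0],
    [0,0,0,0,0,0],
    [0,0,0,0,0,0],
    [0,0,0,0,0,0],
    [0,0,0,0,0,0],
    [0,0,0,0,0,0],
  ],
)

```text
t: 43.42
tool_pos: [0.6561, 0.1149, 0.0867]
orientation: [-2.222, -2.221, 0.0]
force: [-0.9, 0.9, 2.9]
opening: 0.0003
gripper_force: 1.3
```

Request:
carry_out(
  rows=[
    [0,0,0,0,0,0],
    [0,0,0,0,0,0],
    [0,0,0,0,0,0],
    [0,0,0,0,0,0],
    [0,0,0,0,0,0],
    [0,0,0,0,0,0],
    [0,0,0,0,0,0],
    [0,0,0,0,0,0],
    [0,0,0,0,0,0],
    [0,0,0,0,0,0],
    [0,0,0,0,0,0],
    [0,0,0,0,0,0],
  ],
)

```text
t: 44.92
tool_pos: [0.6561, 0.1149, 0.0866]
orientation: [-2.222, -2.221, 0.0]
force: [-1.4, 0.2, 3.4]
opening: 0.0006
gripper_force: 1.4
```

Run:
```python
from h import *
p,R,s=tool(); print(p,s['force'])
b=snap('scene','s9.png',(150,130,310,270),4); hsv=cv2.cvtColor(b,cv2.COLOR_RGB2HSV).astype(int)
m=box(180,150,220,240)&((hsv[...,0]<5)|(hsv[...,0]>172))&(hsv[...,1]>140)&(hsv[...,2]>80); q=np.argwhere(m)[:,::-1]; print('red',q.min(0),q.max(0),q.mean(0))
for h in(0,.014,.056): print(h,proj('scene',[[.6455,-.0047,.143+h]]).round(1).tolist())
```

```text
[0.65606504 0.11491443 0.08663072] [-1.37240277  0.16664507  3.35204243]
red [194 197] [200 203] [197.14634146 200.26829268]
0 [[197.8, 199.5]]
0.014 [[197.3, 195.6]]
0.056 [[195.8, 183.5]]
```

View pics/s9.png

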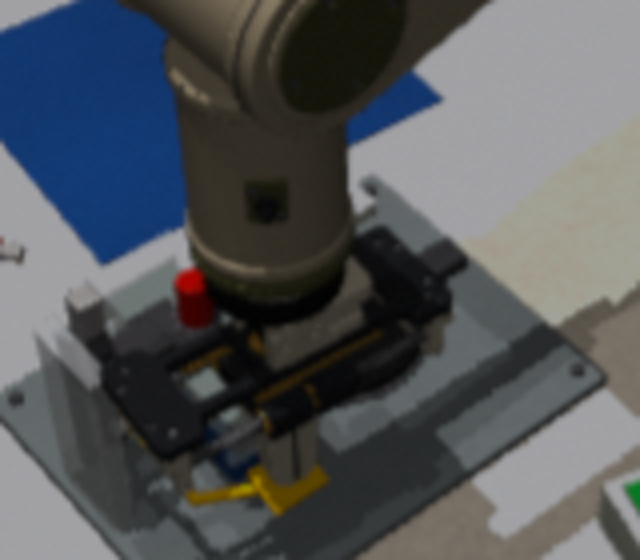

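The hood is fully down: the knob is at row 200 in the scene view, where 199.5 is expected for the lowest position, and the fingers hold the yellow pad at crop (290,490). Releasing, then on to the start button at top pixel (170,203).

Request:
carry_out(
  rows=[
    [0,0,-0.04,0,0,0],
    [0,0,-0.09,0,0,0],
    [0,0,-0.13,0,0,0],
    [0.04,-0.04,-0.13,0,0,0],
    [0.08,-0.08,-0.13,0,0,0],
    [0.12,-0.12,-0.13,0,0,0],
    [0.16,-0.16,-0.13,0,0,0],
    [0.198,-0.199,-0.13,0,0,0],
    [0.198,-0.199,-0.09,0,0,0],
    [0.198,-0.199,-0.04,0,0,0],
    [0.198,-0.199,0.0,0,0,0],
    [0.198,-0.199,0.0,0,0,0],
  ],
)

```text
t: 46.48
tool_pos: [0.4542, 0.3112, 0.0826]
orientation: [-2.22, -2.22, 0.012]
force: [-0.4, -0.2, -0.6]
opening: 0.0007
gripper_force: 0.0
```

Request:
carry_out(
  rows=[
    [0,0,0,0,0,0],
    [0,0,0,0,0,0],
  ],
)

```text
t: 46.72
tool_pos: [0.4588, 0.3138, 0.0893]
orientation: [2.221, 2.22, 0.006]
force: [-0.1, 0.2, 0.9]
opening: 0.0003
gripper_force: 0.0
```

Run:
```python
from h import *
p,R,s=tool(); print(p,s['force'],shift([.4574,.3128,.057])); 
b=robot.read_camera('scene'); hsv=cv2.cvtColor(b,cv2.COLOR_RGB2HSV).astype(int)
m=box(180,150,220,240)&((hsv[...,0]<5)|(hsv[...,0]>172))&(hsv[...,1]>140)&(hsv[...,2]>80); q=np.argwhere(m)[:,::-1]; print('red',q.min(0),q.max(0),q.mean(0))
m=box(325,255,355,290)&(hsv[...,0]>45)&(hsv[...,0]<80)&(hsv[...,1]>110)&(hsv[...,2]>40); print(np.argwhere(m)[:,::-1].mean(0),proj('scene',[[.4574,.3128,.063]]))
```

```text
[0.45883752 0.31381237 0.08928114] [-0.06616102  0.1786714   0.93939782] [-0.00107748 -0.00155309  0.03227368]
red [194 197] [201 203] [197.42857143 200.26190476]
[339.24657534 270.17808219] [[340.24527827 270.11533798]]
```

Request:
carry_out(
  rows=[
    [0,0,0.012,0,0,0],
    [0,0,0.02,0,0,0],
    [0,0,0.025,0,0,0],
    [0,0,0.028,0,0,0],
    [0,0,0.0285,0,0,0],
    [0,0,0.0285,0,0,0],
    [0,0,0.0285,0,0,0],
    [0,0,0.0285,0,0,0],
  ],
)

```text
t: 47.78
tool_pos: [0.4572, 0.313, 0.0609]
orientation: [2.221, 2.221, -0.0]
force: [-11.8, -7.1, 27.6]
opening: 0.0003
gripper_force: 13.7
```

Run:
```python
from h import *
p,R,s=tool(); print(p,s['force'],s['wrist_torque'],proj('scene',[p]))
a=snap('scene','x.png',(295,215,385,305),6); b=robot.read_camera('top')
t=cv2.resize(np.load('top0.npy')[180:230,155:210],(440,400),interpolation=2)[:,:,::-1]
c=np.zeros((540,800,3),np.uint8); c[:, :400]=cv2.resize(a[215:305,305:372],(400,540),interpolation=2)[:,:,::-1]; c[:364,400:]=cv2.resize(t,(400,364)); cv2.imwrite('pics/b10.png',c)
```

```text
[0.45720384 0.31302348 0.06090761] [-11.8258127   -7.0580153   27.58239667] [-1.39158755  2.17321749  0.04759451] [[340.25820227 270.64807368]]
```

View pics/b10.png

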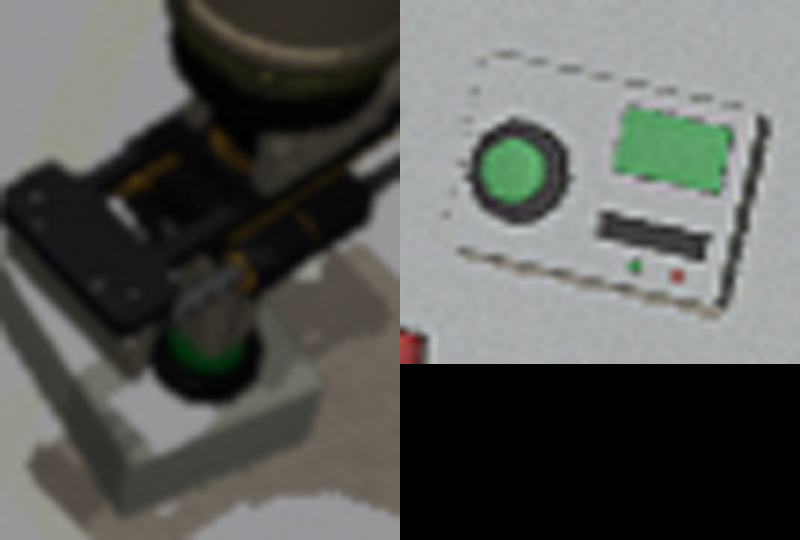

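The crop shows the shut fingers, about 35 mm across, on the button and reaching the black ring around it. The 28 N suggests the ring blocks them, so I'll press with a single finger instead.

Request:
carry_out(
  rows=[
    [0,0,-0.03,0,0,0],
    [0,0,-0.06,0,0,0],
    [0,0,-0.06,0,0,0],
  ],
)

```text
t: 48.25
tool_pos: [0.4588, 0.3139, 0.1207]
orientation: [2.221, 2.22, 0.007]
force: [0.2, -0.1, 0.7]
opening: 0.0004
gripper_force: 0.0
```

Request:
carry_out(
  rows=[
    [0.01,0,0,0,0,-10],
    [0.02,0,0,0,0,-20],
    [0.0315,0,0,0,0,-30],
    [0.0315,0,0,0,0,-40],
    [0.0315,0,0,0,0,-50],
    [0.0315,0,0,0,0,-60],
    [0.0315,0,0,0,0,-70],
    [0.0315,0,0,0,0,-80],
    [0.0315,0,0,0,0,-90],
    [0.0315,0,0.03,0,0,-90],
    [0.0315,0,0.03,0,0,-90],
    [0.0315,0,0.03,0,0,-90],
  ],
  jaw=130,
)

```text
t: 49.75
tool_pos: [0.4568, 0.3442, 0.0877]
orientation: [-0.001, -3.14, 0.001]
force: [0.6, 0.0, 1.0]
opening: 0.0456
gripper_force: 0.0
```

Run:
```python
from h import *
p,R,s=tool(); print(p,R.as_matrix().round(2).tolist(),s['force'],s['opening'],shift([.457,.313+s['opening']/2+.00875,.057]))
```

```text
[0.45677038 0.34423012 0.08773416] [[-1.0, 0.0, -0.0], [0.0, 1.0, -0.0], [0.0, -0.0, -1.0]] [0.58672563 0.00811571 0.98160177] 0.04563570987384781 [-0.00026502  0.00035915  0.03073363]
```

Request:
carry_out(
  rows=[
    [0,0,0.015,0,0,0],
    [0,0,0.022,0,0,0],
    [0,0,0.026,0,0,0],
    [0,0,0.029,0,0,0],
    [0,0,0.0305,0,0,0],
    [0,0,0.0305,0,0,0],
    [0,0,0.0305,0,0,0],
    [0,0,0.0305,0,0,0],
  ],
)

```text
t: 50.75
tool_pos: [0.4574, 0.3447, 0.0608]
orientation: [0.001, 3.141, 0.0]
force: [-11.2, -5.2, 26.2]
opening: 0.0459
gripper_force: 12.9
```

Request:
carry_out(
  rows=[
    [0,0,-0.003,0,0,0],
    [0,0,-0.003,0,0,0],
    [0,0,-0.003,0,0,0],
  ],
)

```text
t: 51.12
tool_pos: [0.4574, 0.3446, 0.0612]
orientation: [0.001, 3.141, 0.0]
force: [-3.4, -2.3, 8.0]
opening: 0.0458
gripper_force: 3.7
```

Request:
carry_out(
  rows=[
    [0,0,-0.002,0,0,0],
    [0,0,-0.002,0,0,0],
    [0,0,-0.002,0,0,0],
  ],
)

```text
t: 51.5
tool_pos: [0.4573, 0.3445, 0.0627]
orientation: [0.001, 3.141, 0.0]
force: [-0.4, -0.1, 3.9]
opening: 0.0455
gripper_force: 2.0
```

Request:
carry_out(
  rows=[
    [0,0,-0.002,0,0,0],
    [0,0,-0.002,0,0,0],
    [0,0,-0.002,0,0,0],
  ],
)

```text
t: 51.88
tool_pos: [0.4573, 0.3445, 0.0646]
orientation: [0.001, 3.141, 0.0]
force: [0.4, -0.3, 3.0]
opening: 0.0456
gripper_force: 1.4
```

Request:
carry_out(
  rows=[
    [0,0,-0.002,0,0,0],
    [0,0,-0.002,0,0,0],
    [0,0,-0.002,0,0,0],
  ],
)

```text
t: 52.25
tool_pos: [0.4572, 0.3445, 0.0666]
orientation: [0.001, 3.141, 0.0]
force: [0.9, 0.6, 1.8]
opening: 0.0457
gripper_force: 0.9
```

The force falls smoothly from 0.061 to 0.067, which is the button's own spring over its 6 mm travel, so the button was fully pressed. Retreating for a final check.

Request:
carry_out(
  rows=[
    [0,0,-0.04,0,0,0],
    [0,0,-0.09,0,0,0],
    [0,0,-0.14,0,0,0],
    [0,0,-0.14,0,0,0],
    [0,0,-0.14,0,0,0],
    [0,0,-0.14,0,0,0],
    [0,0,-0.14,0,0,0],
  ],
)

```text
t: 53.12
tool_pos: [0.4564, 0.344, 0.2049]
orientation: [-0.001, -3.139, 0.002]
force: [-0.2, -0.6, -0.4]
opening: 0.0457
gripper_force: 0.0
```

Run:
```python
from h import *
im=robot.read_camera('top'); hsv=cv2.cvtColor(im,cv2.COLOR_RGB2HSV).astype(int); H,S,V=hsv[...,0],hsv[...,1],hsv[...,2]
def c(m): q=np.argwhere(m)[:,::-1]; return len(q),q.mean(0).round(1) if len(q) else None
print('peg',c(box(284,170,304,200)&(S>90)&(H<22)&(V>80)))
r=((H<5)|(H>172))&(S>140)&(V>80)
print('knob top',c(box(255,130,285,160)&r)); print(proj('top',[[.647,-.0033,.143]]))
im=robot.read_camera('scene'); hsv=cv2.cvtColor(im,cv2.COLOR_RGB2HSV).astype(int); H,S,V=hsv[...,0],hsv[...,1],hsv[...,2]; r=((H<5)|(H>172))&(S>140)&(V>80)
print('knob scene',c(box(180,150,220,240)&r),'dongle',c(box(125,180,160,200)&r))
for w in('screwdriver','tape_roll','module0'):
    for o in robot.outline_of('scene',w): print(w,round(o['conf'],2),np.round(o['pixel'],1),int(o['pixels'].sum()))
s=robot.read_state(); print(s['force'],s['t'])
```

```text
peg (23, array([294.1, 180.8]))
knob top (18, array([269.8, 143.4]))
[[269.51984924 143.19949513]]
knob scene (42, array([197.4, 200.3])) dongle (82, array([140.7, 191.1]))
screwdriver 0.94 [390.9 279.4] 396
screwdriver 0.16 [276.3 323. ] 510
tape_roll 0.61 [340.  272.4] 148
tape_roll 0.58 [279.5 320.4] 470
module0 0.6 [121.7 172.8] 171
module0 0.42 [198.9 214.2] 1846
[ 0.6179887  -0.1067914   0.88115992] 53.375
```

```bash
python3 -c "
from plant import robot
print(robot.close_job())"
```

```text
the job is handed in; nothing more can be done
None
```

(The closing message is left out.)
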